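Wind up the sensor arm and hold it out at the set mark over the sieve

TASK

Take a reading position over the test sieve: first wind the hand crank on the gauge stand clockwise (seen from above) until the arm is raised fully to its top stop, so that the sensor clears the sieve's rim. Then grip the arm's head across its lock button so that the button is squeezed in, pull the spring-loaded arm out until its pointer lines up with the clip on the scale, and finish while still holding it there with the button squeezed, never letting go. Do not shift the clip, the sieve or the things standing about.

Things in the scene. Friction and masses are not known exactly. Their poses are not given: they have to be found in the camera images.
- gauge: fixed grey stand; origin under its base, at bench height; front is -x, z up. In mm: base plate x -53..77, y -68..112, z 0..12; column x -5..65, y -42..42, 130 high, crank on top, telescoping arm along its front. The arm's axis runs along y at x -25, z 70 + lift, and it extends toward -y, over the sieve; its channel is 28 wide, y -65..105, walls up to z 84 + lift.
- crank_axis (a point): point on the crank's vertical axis, at gauge (30, 0, 167) mm, level with crank_grip; axes as the gauge's, turning with the crank
- crank_grip (a point): grip point in the middle of the black upright knob of the crank, 22 mm diameter, 40 mm tall (z 145 to 185 mm), 40 mm from crank_axis. The knob spins freely on its pin, so a gripper holding it may keep its own yaw while going round. Turning needs about 4 N at the knob; the crank stays where it is left.
- crank (a joint): crank angle in rad, clockwise from above positive, 0 to 12.57 (two turns, then a stop). At 0 the knob lies toward the gauge's -x side. Starts at 0 to 2.5.
- lift (a joint): height of the arm above its lowest position in m, geared to the crank: 0.020 m a turn, 0.040 at the top stop. It stays where it is left.
- grip_head: bright metal block on the arm's outer end, 26 (gauge x) x 30 (y) x 40 mm high; origin = grip point, 12 mm below its top; axes as the gauge's. Arm home: at gauge (-25, -100, 88 + lift) mm. Grip from above, fingers closing along gauge x, so that a pad squeezes the button. 32 mm further toward -y hangs the black sensor, 25 mm across, from 6 to 60 mm below the grip point.
- lock_button (a joint): black button 18 x 16 mm on the head's front (-x) face, level with the grip point, 6 mm proud; value is how far it is squeezed in, m, 0 to 0.006. Spring 2.7 N rising to 8 N; springs back out. Its hook blocks the arm at home unless it is in by about 0.0045. If let go the arm runs back; with the button out it stops at the catch about 19 mm out.
- reach_arm (a joint): extension of the arm in m, 0 home to 0.12, toward gauge -y. Pulled back home by a spring, 3 N at home, 5 N fully out. Starts at 0, locked.
- mark_clip (a joint): position of the clip along the scale in m, in the same measure as reach_arm: pointer and clip line up when reach_arm equals mark_clip. 0.06 to 0.10. Clamped; it must not be shifted.
- pointer (a point): top of the 3 mm thick upright dark blade at the tail of the sliding arm, standing up out of the open-topped channel; at gauge y = +90 mm - reach_arm. Scale lines every 10 mm on the channel's front wall, heavier every 50 mm.
- clip_ridge (a point): top of the 3 mm thick upright ridge of the dark clip that straddles the channel's front wall; at gauge y = +90 mm - mark_clip; axes as the gauge's
- test_sieve: loose round test sieve, 104 mm diameter, 42 mm high, origin at the centre of its underside; it stands beside the gauge, under the path of the arm. With the arm lowered the sensor would strike it.
- vial_1: small loose vial, 22 mm diameter, 51 mm high, behind the arm; bystander
- vial_2: a second such vial; bystander
- marker_1: loose marker pen, 136 mm long, 16 mm thick, in front of the gauge; bystander
- bench_timer: loose bench timer, 62 x 66 x 19 mm, left of the gauge; bystander

How it is judged:
On the way, in this order (a step that is already met when the one before it is completed fails the run):
1. the arm is wound up to its top stop, still locked home (value of joint lift above 0.037 m and value of joint reach_arm below 0.006 m), for 0.2 s.
2. the lock button is squeezed in by the fingers with the arm home (value of joint lock_button above 0.004 m and value of joint reach_arm below 0.012 m and contact force between the fingers and grip_head above 2 N), for 0.1 s.
3. the pointer is at the clip (y of pointer in the frame of clip_ridge between -0.005 and 0.005 m), for 0.2 s.
At the end, for the whole second after the job is handed in: The arm is raised (lift over 36 of 40 mm), its pointer within 5 mm (half a scale division) of the clip and at rest, and the fingers still hold the head with the lock button squeezed in by over 4 mm (all of step 3 and value of joint lift above 0.036 m and value of joint lock_button above 0.004 m and value of joint reach_arm above 0.05 m and velocity of joint reach_arm between -0.01 and 0.01 m/s and contact force between the fingers and grip_head above 2 N); the arm keeps its last pose, push and grip.
It fails at once if the arm is run out while it is not raised (value of joint reach_arm above 0.02 m and value of joint lift below 0.034 m).
It fails at once if the clip is shifted along the scale (velocity of joint mark_clip above 0.02 m/s or velocity of joint mark_clip below -0.02 m/s).
It fails at once if the sieve is shifted by more than 15 mm (distance of test_sieve from where it was at the start of the episode above 0.015 m).
It fails at once if a vial, the marker or the timer is knocked away by more than 20 mm (distance of any of vial_1, vial_2, marker_1, bench_timer from where it was at the start of the episode above 0.02 m).
It also fails if it takes over 67 s, if anything falls off the work surface, if the arm or the gripper's body presses on something with over 40 N, if the wrist force passes 120 N, or if a joint passes its speed limit or range.

ROBOT

A 6-joint arm with a two-finger parallel gripper is mounted at the origin on a cart in front of the work surface, level with it; the furniture and walls round the work are solid. World frame = base frame: x ahead of the robot, y to its left, z up, the work surface at z = 0. Lengths are in m, angles in rad, forces in N, time in s.
With the tool pointing down it reaches from about 0.225 to 0.875 m from the base axis. Payload 3.4 kg.
Tool frame: the origin (TCP) lies on the centre line of the jaws, within the pads' length; the fingertips stand 22 mm ahead of it and the grasp point (between the pads) lies 3 mm ahead of it; z points along the fingers, y is the line along which they close (so a half turn about z gives the same grasp; the last joint's range is limited). The gripper opens to 85 mm and grips with 20 to 120 N. Pads are 22 mm wide; open, the fingers measure 114 mm over their backs; the gripper's body (76 mm by 85 mm) begins 54 mm behind the grasp point. The pads swing forward as they close: fully open they stand 13 mm farther back than shut.
Start: joints at [-1.422, 0.276, 1.505, -0, 1.361, -0.121], TCP at [0.153, -0.554, 0.253] pointing down, gripper open.
Joint ranges: [-2.89, 2.89], [-0.75, 2.08], [0.22, 2.7], [-1.18, 4.32], [0.11, 2.71], [-2.7, 2.7]. Speed limits (rad/s): [2.57, 2.57, 3.14, 3.14, 3.14, 3.14].

INTERFACE

Orientations are given as a rotation vector (axis times angle).
In Python, from bench import bot gives the robot as it stands.
- The arm moves only by the tool jog_arm, never from a script. Its argument "series" is a list of rows, each a list of 2 entries, a list of its own where there are three numbers: the shift along the world's x, y, z in m, then the turn, a rotation vector about the world's x, y, z in rad. A call has 1 to 12 rows; each row shifts and turns the commanded pose from where the row before left it; what a row does not reach is not made up. A row lasts 1/12 s, in which the tool goes at most 41.7 mm and 7.16 degrees, less where a joint would pass 70% of its speed; a pose out of reach is approached as far as the arm can. A call with a gripper value outside its range is refused whole. "grip" is the closure, from 0 (fully open) to 1 (shut), set as the call begins (left out, the last holds). The fingers move at their own pace and stop on an object; "newtons" is the grip in N (left out, the last holds). Time passes only in rows, so rows that do not move let the fingers close. It gives the time, the measured TCP pose, the force, the opening and the grip force at its end, in the units of the state.
- bot.observe(): the state, without advancing time (a new reading comes with each control period).
- bot.grab_frame(name): name is "scene" or "top" or "wrist"; returns a dict with "color" (384x512x3 uint8, red, green, blue), "range_z" (384x512 float32, m along the optical axis (not along the pixel's ray), 0 where there is no reading), "vfov" (degrees; the focal length in pixels is half the picture's height over the tangent of half this angle, whatever the lens; pixels are square), "cx", "cy" (the principal point, pixels), "dist" ([k1, k2, p1, p2, k3] as OpenCV has them; the pictures are not rectified), "T" (4x4, takes a point from camera to world coordinates). Camera axes: x right, y down, z forward; pixel columns grow to the right and rows downward; lengths in m; the calibration is good to about 2 mm. A picture is of the moment at which its call begins.
- bot.finish_job(): hands the job in; it is judged then, once.
Trained networks look in the newest picture that a camera, given by its name, has taken for a name from the list of things; names that differ only in an ending like _2 or _b are one class to them, and where a whole thing is asked for, a point or a joint stands for the part that bears it (a point fixed in the world has none). Each returns a list of dicts, best first, with "p" (0 to 1); they miss things now and then, are a little off and sometimes report something else, mostly with a low value. They report only what shows in the picture. A call takes as long as a camera call.
- bot.spot_in(camera, thing): "extent" ([left, top, right, bottom] in pixels, round what is visible of it).
The state is a dict: "time_s": time; "joints": joint angles; "qd": joint speeds; "joint_efforts": joint torques, N m; "eef_pos": TCP position; "ee_rot": TCP orientation; "contact_force": force on the tool from outside, world axes, zero at the start; "ft_torque": the same for the moment, N m; "gripper_width": opening from 0.0 (shut) to 1.0 (fully open); "grasp_force": force on a finger pad.
Only numpy, scipy, OpenCV 4.12 (cv2) and the standard library are available. Lean on these libraries where they do the work, as an engineer would, in place of code of your own. Each camera call takes 0.05 s, during which the arm holds its last target. There are 200 camera calls.

## Working session

There is one attempt and no reset: what is moved stays moved. The work goes in short steps, Python scripts to look and compute and a tool call to move; the robot and the scene stay as the last step left them, time stands still between calls to the robot, and variables do not carry over. Pictures are saved under pics/ and viewed, at most 10 in all, crops included, and the job is handed in when it is done.

Besides the shell and the picture viewer there is one more tool, called in YAML: its name, and indented under it one key for each argument. jog_arm: Moves the arm, as the interface text tells. Its arguments: {"type":"object","properties":{"series":{"type":"array","items":{"type":"array"}},"grip":{"type":"number"},"newtons":{"type":"number"}},"required":["series"]}

```bash
mkdir -p pics; cat > h.py <<'E'
import numpy as np, cv2
from bench import bot
def grab(n,save=None):
    f=bot.grab_frame(n)
    if save: cv2.imwrite('pics/'+save,cv2.cvtColor(f['color'],cv2.COLOR_RGB2BGR))
    return f
def K(f):
    F=f['color'].shape[0]/2/np.tan(np.radians(f['vfov'])/2)
    return np.array([[F,0,f['cx']],[0,F,f['cy']],[0,0,1.]])
def cloud(f):
    h,w=f['range_z'].shape
    u,v=np.meshgrid(np.arange(w),np.arange(h))
    p=cv2.undistortPoints(np.stack([u,v],-1).reshape(-1,1,2).astype(np.float64),K(f),np.array(f['dist'])).reshape(h,w,2)
    z=f['range_z'][...,None]
    P=np.concatenate([p*z,z],-1)@f['T'][:3,:3].T+f['T'][:3,3]
    P[f['range_z']<=0]=np.nan
    return P
def proj(f,pts):
    Ti=np.linalg.inv(f['T'])
    return cv2.projectPoints(np.atleast_2d(pts).astype(float),cv2.Rodrigues(Ti[:3,:3])[0],Ti[:3,3],K(f),np.array(f['dist']))[0][:,0]
E
python3 - <<'E'
from h import *
for n in ['scene','top']:
    f=grab(n,n+'0.png'); P=cloud(f); np.save(n+'P.npy',P); print(n,f['T'][:3,3].round(3))
    for t in ['gauge','crank_grip','grip_head','lock_button','pointer','clip_ridge','test_sieve','vial_1','marker_1','bench_timer']:
        for d in bot.spot_in(n,t)[:2]:
            l,a,r,b=map(int,d['extent']); m=P[(a+b)//2,(l+r)//2]
            print(t,round(d['p'],2),[l,a,r,b],m.round(3))
print(bot.observe())
a=cv2.imread('pics/scene0.png');b=cv2.imread('pics/top0.png');cv2.imwrite('pics/both0.png',cv2.resize(np.vstack([a,b]),None,fx=.78,fy=.78))
E
```

```text
scene [ 0.224 -0.496  0.462]
gauge 0.65 [201, 171, 282, 270] [0.53  0.154 0.089]
crank_grip 0.64 [227, 168, 259, 196] [0.729 0.551 0.002]
grip_head 0.76 [228, 224, 260, 251] [0.499 0.077 0.094]
grip_head 0.31 [259, 270, 313, 324] [ 0.523 -0.041  0.02 ]
lock_button 0.75 [199, 188, 229, 204] [0.586 0.456 0.019]
lock_button 0.43 [229, 232, 247, 247] [0.506 0.121 0.066]
pointer 0.68 [210, 199, 267, 268] [0.505 0.119 0.081]
pointer 0.43 [257, 269, 312, 323] [ 0.522 -0.036  0.02 ]
test_sieve 0.71 [259, 269, 313, 323] [ 0.524 -0.039  0.021]
vial_1 0.59 [279, 240, 291, 262] [0.623 0.119 0.001]
vial_1 0.49 [302, 238, 312, 263] [0.645 0.066 0.025]
marker_1 0.77 [189, 233, 216, 268] [0.449 0.193 0.017]
bench_timer 0.66 [199, 188, 225, 200] [0.587 0.474 0.018]
top [0.496 0.186 1.277]
gauge 0.94 [222, 168, 308, 212] [0.544 0.167 0.133]
crank_grip 0.59 [245, 174, 263, 195] [0.559 0.196 0.149]
grip_head 0.69 [276, 195, 301, 211] [0.51  0.102 0.083]
lock_button 0.59 [270, 207, 295, 212] [0.493 0.118 0.08 ]
pointer 0.86 [223, 193, 310, 210] [0.515 0.163 0.079]
pointer 0.42 [226, 221, 272, 228] [0.448
[... 335 characters left out ...]
0.479 0.02 ]
{'time_s': 1.1, 'joints': array([-1.42197976e+00,  2.75877281e-01,  1.50491502e+00,  1.59502976e-06,
        1.36067940e+00, -1.20995947e-01]), 'qd': array([ 0.00064046,  0.00085073, -0.00125139,  0.00010723,  0.00013303,
        0.000674  ]), 'joint_efforts': array([ 1.28966699e-04, -4.16673195e+01, -2.46099633e+01, -6.44477495e-05,
       -1.49096547e-05, -1.87854980e-06]), 'eef_pos': array([ 0.15326842, -0.5542255 ,  0.25333498]), 'ee_rot': array([3.11292821e+00, 4.22519332e-01, 5.09273488e-06]), 'contact_force': array([-0.05553751,  0.42863958, -0.65366464]), 'ft_torque': array([-0.03784152,  0.02831321,  0.02024657]), 'grasp_force': 0.0, 'gripper_width': 1.0007149883184296}
```

```bash
python3 - <<'E'
import cv2,numpy as np
a=cv2.imread('pics/scene0.png')[150:340,180:330];b=cv2.imread('pics/top0.png')[140:240,215:365]
cv2.imwrite('pics/c0.png',np.vstack([cv2.resize(a,(450,)*1+(0,) if 0 else (470,350//1)) if 0 else cv2.resize(a,None,fx=2,fy=2,interpolation=2)]))
c=cv2.resize(a,None,fx=3,fy=3,interpolation=2)[:570]; d=cv2.resize(b,None,fx=2.3,fy=2.3,interpolation=2)
o=np.zeros((570,800,3),np.uint8); o[:,:450]=c; o[:d.shape[0],452:452+d.shape[1]]=d; cv2.imwrite('pics/c0.png',o)
E
```

```text
(no output)
```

View pics/c0.png

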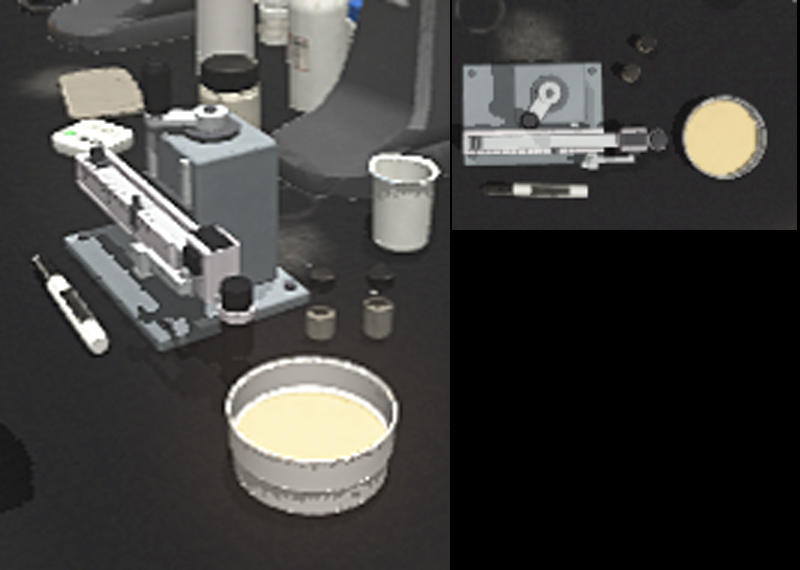

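The crop shows the gauge almost aligned with the world axes. The knob is at about (529,120), front-left of the hub at (548,93). The clip is mid-channel, the sieve is on the right, and the vials are behind. Next I'll fit the gauge pose from the top cloud.

```bash
cat > fit.py <<'E'
from h import *
from scipy.optimize import least_squares
def rect(P,z0,z1,c,r=.2):
    m=(P[...,2]>z0)&(P[...,2]<z1)&(np.hypot(P[...,0]-c[0],P[...,1]-c[1])<r)
    q=P[m][:,:2].astype(np.float32); return len(q),cv2.minAreaRect(q*1000),q
E
python3 - <<'E'
from fit import *
P=np.load('topP.npy')
for n,z0,z1 in [('base',.007,.017),('col',.124,.136),('chan',.07,.09),('crank',.14,.2)]:
    k,r,q=rect(P,z0,z1,(.54,.16),.14); print(n,k,np.round(r[0],1),np.round(r[1],1),round(r[2],2),q.min(0),q.max(0))
m=(P[...,2]>.17)&(np.hypot(P[...,0]-.55,P[...,1]-.17)<.15); print(P[m].round(3)[:12],m.sum())
E
```

```text
base 1158 [528.7 171.9] [248.3 252.5] 2.41 [0.4040162  0.04628826] [0.65383244 0.2988374 ]
col 585 [568.4 188.6] [81.2 70.3] 89.97 [0.53324634 0.14801444] [0.6035324  0.22919758]
chan 704 [509.6 169.3] [245.6  47.3] 86.94 [0.4846745  0.04588585] [0.5344875 0.2915161]
crank 176 [556.6 196.3] [31.6 67.7] 42.25 [0.526123   0.17254646] [0.58089185 0.21915548]
[[0.544 0.217 0.182]
 [0.544 0.214 0.184]
 [0.544 0.211 0.187]
 [0.544 0.209 0.186]
 [0.544 0.206 0.184]
 [0.544 0.204 0.181]
 [0.542 0.219 0.182]
 [0.541 0.216 0.186]
 [0.541 0.214 0.188]
 [0.541 0.211 0.188]
 [0.541 0.209 0.19 ]
 [0.541 0.206 0.186]] 54
```

jog_arm:
  series:
    - [[0.015,0.029,0.008],[0,0,0.06]]
    - [[0.015,0.029,0.008],[0,0,0.06]]
    - [[0.015,0.029,0.008],[0,0,0.06]]
    - [[0.015,0.029,0.008],[0,0,0.06]]
    - [[0.015,0.029,0.008],[0,0,0.06]]
    - [[0.015,0.029,0.008],[0,0,0.06]]
    - [[0.015,0.029,0.008],[0,0,0.06]]
    - [[0.015,0.029,0.008],[0,0,0.06]]
    - [[0.015,0.029,0.008],[0,0,0.06]]
    - [[0.015,0.029,0.008],[0,0,0.06]]
    - [[0.015,0.029,0.008],[0,0,0.06]]
    - [[0.015,0.029,0.008],[0,0,0.06]]

```text
time_s: 2.1
eef_pos: [0.3335, -0.2047, 0.35]
ee_rot: [2.762, 1.495, 0.001]
contact_force: [0.3, 0.0, 0.4]
gripper_width: 0.998
grasp_force: 0.0
```

jog_arm:
  series:
    - [[0.015,0.029,0.004],[0,0,0.06]]
    - [[0.015,0.029,0.004],[0,0,0.06]]
    - [[0.015,0.029,0.004],[0,0,0.06]]
    - [[0.015,0.029,0.004],[0,0,0.06]]
    - [[0.015,0.029,0.004],[0,0,0.06]]
    - [[0.015,0.029,0.004],[0,0,0.06]]
    - [[0.015,0.029,0.004],[0,0,0.06]]
    - [[0.015,0.029,0.004],[0,0,0.06]]
    - [[0.015,0.029,0.004],[0,0,0.06]]
    - [[0.015,0.029,0.004],[0,0,0.04]]
    - [[0,0,0],[0,0,0]]
    - [[0,0,0],[0,0,0]]

```text
time_s: 3.1
eef_pos: [0.4836, 0.0849, 0.3891]
ee_rot: [-2.219, -2.223, 0.001]
contact_force: [-0.2, -0.9, -0.3]
gripper_width: 1.002
grasp_force: 0.0
```

```bash
python3 - <<'E'
from h import *
s=bot.observe(); print(s['time_s'],s['joints'].round(2),s['eef_pos'],s['ee_rot'],cv2.Rodrigues(s['ee_rot'])[0].round(3).tolist())
f=grab('wrist','w1.png'); P=cloud(f); np.savez('w1.npz',P=P); print(f['T'].round(3))
for t in ['gauge','crank_grip','grip_head','lock_button','pointer','clip_ridge','mark_clip','test_sieve']:
    for d in bot.spot_in('wrist',t)[:2]:
        l,a,r,b=map(int,d['extent']); print(t,round(d['p'],2),[l,a,r,b],P[min(383,(a+b)//2),min(511,(l+r)//2)].round(3))
E
```

```text
3.1 [ 0.03  0.1   1.4  -0.    1.64  0.03] [0.48364508 0.08492734 0.38905902] [-2.21946371e+00 -2.22327518e+00  9.27404450e-04] [[-0.002, 1.0, -0.0], [1.0, 0.002, -0.0], [-0.0, -0.0, -1.0]]
[[ 1.     0.003 -0.001  0.484]
 [ 0.002 -0.945 -0.328  0.168]
 [-0.002  0.328 -0.945  0.51 ]
 [ 0.     0.     0.     1.   ]]
gauge 0.73 [259, 8, 352, 182] [0.548 0.175 0.13 ]
grip_head 0.65 [257, 116, 287, 166] [0.512 0.095 0.   ]
lock_button 0.43 [262, 115, 271, 164] [0.5   0.099 0.003]
pointer 0.92 [260, 13, 289, 180] [0.509 0.174 0.088]
test_sieve 0.72 [249, 178, 304, 236] [ 0.521 -0.031  0.02 ]
```

View pics/w1.png

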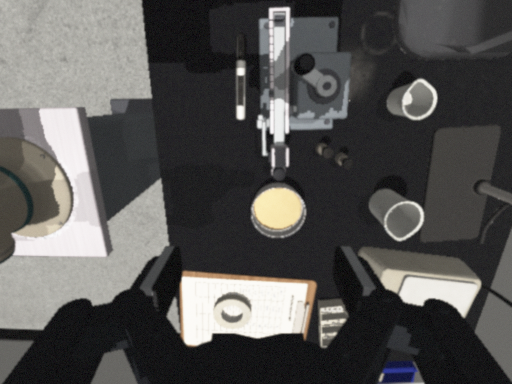

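The wrist view shows the gauge at the top, around (260-350, 8-130), and the fingers at the bottom. I'll move over and lower for a close look.

jog_arm:
  series:
    - [[0.007,0.02,-0.011],[0,0,0]]
    - [[0.007,0.02,-0.011],[0,0,0]]
    - [[0.007,0.02,-0.011],[0,0,0]]
    - [[0.007,0.02,-0.011],[0,0,0]]
    - [[0.007,0.02,-0.011],[0,0,0]]
    - [[0.007,0.02,-0.011],[0,0,0]]
    - [[0.007,0.02,-0.011],[0,0,0]]
    - [[0.007,0.02,-0.011],[0,0,0]]
    - [[0,0,0],[0,0,0]]
    - [[0,0,0],[0,0,0]]

```text
time_s: 4.38
eef_pos: [0.539, 0.2439, 0.3003]
ee_rot: [-2.221, -2.221, 0.003]
contact_force: [-1.0, -0.1, 0.2]
gripper_width: 1.006
grasp_force: 0.0
```

```bash
python3 - <<'E'
from fit import *
s=bot.observe(); print(s['time_s'],s['eef_pos'])
f=grab('wrist','w2.png'); P=cloud(f); np.savez('w2.npz',P=P,**{k:f[k] for k in f})
for n,z0,z1,r in [('base',.006,.018,.16),('col',.124,.136,.09),('chan',.074,.1,.15),('crank',.140,.17,.06),('knob',.17,.2,.06)]:
    k,r,q=rect(P,z0,z1,(.545,.18),r)
    if k>5: print(n,k,np.round(r[0],1),np.round(r[1],1),round(r[2],2),q.min(0),q.max(0),q.mean(0),np.median(P[...,2][(P[...,2]>z0)&(P[...,2]<z1)]))
for t in ['crank_grip','grip_head','lock_button','pointer','clip_ridge']:
    for d in bot.spot_in('wrist',t)[:2]:
        l,a,r,b=map(int,d['extent']); print(t,round(d['p'],2),[l,a,r,b],P[min(383,(a+b)//2),min(511,(l+r)//2)].round(3))
a=cv2.imread('pics/w2.png'); cv2.imwrite('pics/w2c.png',cv2.resize(a[30:330,130:480],None,fx=2,fy=2,interpolation=2))
E
```

```text
4.3833 [0.53904593 0.2439409  0.30029326]
base 4155 [547.3 179.2] [202.9 235.4] 1.48 [0.44673407 0.06365095] [0.6516315 0.2976886] [0.5416291  0.24767035] 0.010703579693116638
col 2741 [569.8 186.9] [74.1 83.9] 1.59 [0.5319554  0.14425555] [0.60739475 0.22935863] [0.5751878  0.19107424] 0.1298928916711795
chan 3328 [542.4 164.2] [247.7 109.8] 83.84 [0.48434225 0.04255705] [0.60444677 0.29050767] [0.5194729 0.1954193] 0.08642663484219187
crank 774 [556.7 198.1] [25.1 63.7] 53.75 [0.5274791  0.17428163] [0.5834712  0.21973978] [0.5598206  0.19784524] 0.14663574130119836
knob 405 [538.2 210. ] [21.  19.5] 10.34 [0.5279296 0.2003713] [0.5492997  0.22014229] [0.5384458 0.2120601] 0.1849281310950612
crank_grip 0.77 [243, 203, 296, 239] [0.553 0.197 0.143]
grip_head 0.64 [223, 230, 256, 287] [0.512 0.107 0.08 ]
lock_button 0.74 [222, 229, 235, 283] [0.496 0.108 0.076]
pointer 0.73 [223, 136, 255, 297] [0.514 0.175 0.08 ]
clip_ridge 0.45 [230, 213, 236, 218] [0.506 0.18  0.088]
clip_ridge 0.32 [222, 130, 254, 294] [0.513 0.181 0.08 ]
```

View pics/w2c.png

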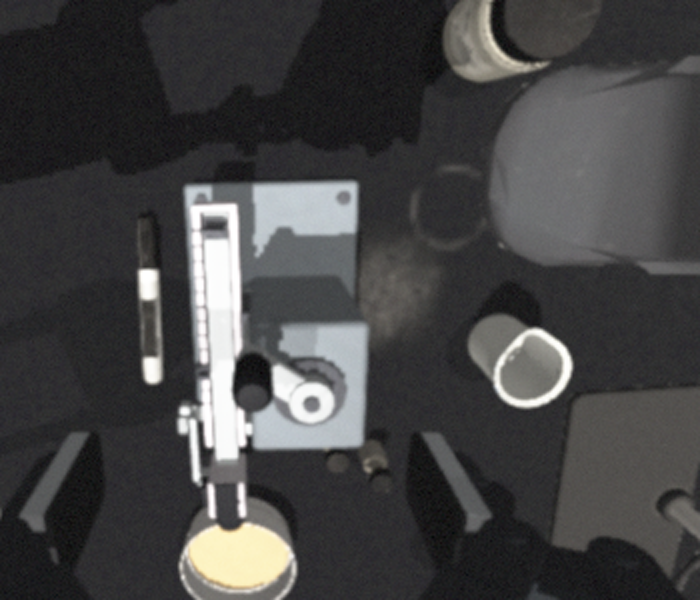

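The close view shows the knob at about (253,382), the hub at (311,403), the clip near (205,385), and the head at (228,480). I'll refine the axis, yaw, clip and pointer from depth.

```bash
python3 - <<'E'
from fit import *
d=np.load('w2.npz'); P=d['P']; f={k:d[k] for k in d}
C=f['color'].astype(int)
# hub
for (u,v) in [(285,231),(279,231),(292,231),(285,226),(285,236)]: print('hub',u,v,P[v,u].round(4),C[v,u])
m=(P[...,2]>.148)&(P[...,2]<.168)&(np.hypot(P[...,0]-.569,P[...,1]-.188)<.02); q=P[m]; print('hubtop',len(q),q.mean(0),q.min(0),q.max(0))
m=(P[...,2]>.178)&(P[...,2]<.192)&(np.hypot(P[...,0]-.538,P[...,1]-.21)<.02); q=P[m]; print('knob',cv2.minEnclosingCircle((q[:,:2]*1000).astype(np.float32)),len(q))
# edges per y bin: column top right edge, channel edges
def edges(z0,z1,x0,x1,ys,name):
    L=[]
    for y in ys:
        m=(P[...,2]>z0)&(P[...,2]<z1)&(abs(P[...,1]-y)<.003)&(P[...,0]>x0)&(P[...,0]<x1)
        if m.sum()>3: L.append((y,np.percentile(P[m][:,0],2),np.percentile(P[m][:,0],98)))
    L=np.array(L); print(name,len(L),np.degrees(-np.polyfit(L[:,0],L[:,1],1)[0]).round(2),np.degrees(-np.polyfit(L[:,0],L[:,2],1)[0]).round(2)); print(L[::4].round(4).tolist())
edges(.125,.135,.5,.65,np.arange(.15,.225,.004),'col')
edges(.078,.1,.47,.54,np.arange(.14,.285,.005),'chan')
edges(.007,.016,.56,.65,np.arange(.235,.295,.004),'baseR')
# tall things above channel
m=(P[...,2]>.089)&(P[...,2]<.12)&(P[...,0]>.48)&(P[...,0]<.54)&(P[...,1]>.06)&(P[...,1]<.3)
v,u=np.where(m)
for y in np.arange(.06,.3,.006):
    k=m&(abs(P[...,1]-y)<.003)
    if k.any(): print(round(y,3),k.sum(),P[k].mean(0).round(3),P[k][:,2].max().round(3))
E
```

```text
hub 285 231 [0.5704 0.1885 0.1511] [122 123 126]
hub 279 231 [0.5641 0.186  0.1462] [247 248 248]
hub 292 231 [0.5788 0.1866 0.1474] [247 247 247]
hub 285 226 [0.5707 0.1926 0.1469] [247 247 247]
hub 285 236 [0.5708 0.1816 0.15  ] [198 199 201]
hubtop 77 [0.5707963  0.18673151 0.14959217] [0.56070586 0.17539363 0.14802546] [0.57938906 0.1957788  0.15198921]
knob ((538.5323486328125, 209.3949432373047), 10.769333839416504) 337
col 19 -9.19 1.15
[[0.15, 0.539, 0.6049], [0.166, 0.5382, 0.6061], [0.182, 0.5509, 0.6053], [0.198, 0.5681, 0.6052], [0.214, 0.5343, 0.6043]]
chan 29 -0.16 -1.58
[[0.14, 0.4855, 0.5318], [0.16, 0.5042, 0.522], [0.18, 0.5011, 0.5237], [0.2, 0.5028, 0.531], [0.22, 0.5022, 0.535], [0.24, 0.5015, 0.5286], [0.26, 0.501, 0.5287], [0.28, 0.5005, 0.5277]]
baseR 15 -0.2 1.64
[[0.235, 0.5603, 0.6161], [0.251, 0.5616, 0.6153], [0.267, 0.5613, 0.6156], [0.283, 0.561, 0.6146]]
0.072 50 [0.519 0.073 0.103] 0.105
0.078 73 [0.517 0.078 0.102] 0.105
0.084 76 [0.517 0.084 0.102] 0.104
0.09 86 [0.516 0.09  0.102] 0.105
0.096 91 [0.517 0.096 0.101] 0.105
0.102 103 [0.52  0.1   0.097] 0.104
0.15 1 [0.532 0.15  0.091] 0.091
0.162 9 [0.535 0.162 0.116] 0.118
0.18 19 [0.505 0.18  0.095] 0.097
0.186 3 [0.503 0.183 0.089] 0.09
0.198 2 [0.531 0.199 0.092] 0.092
0.204 2 [0.531 0.204 0.092] 0.092
0.21 4 [0.531 0.209 0.092] 0.093
0.216 32 [0.534 0.217 0.103] 0.12
0.222 15 [0.533 0.221 0.092] 0.1
0.228 20 [0.538 0.227 0.106] 0.119
0.276 35 [0.514 0.276 0.096] 0.098
```

jog_arm:
  series:
    - [[-0.0005,-0.034,-0.02],[0,0,0]]
    - [[0,0,-0.025],[0,0,0]]
    - [[0,0,-0.025],[0,0,0]]
    - [[0,0,-0.02],[0,0,0]]
    - [[0,0,-0.02],[0,0,0]]
    - [[0,0,-0.014],[0,0,0]]
    - [[0,0,0],[0,0,0]]
    - [[0,0,0],[0,0,0]]

```text
time_s: 5.35
eef_pos: [0.5386, 0.2093, 0.1774]
ee_rot: [-2.223, -2.219, 0.001]
contact_force: [1.4, 0.0, 0.0]
gripper_width: 1.001
grasp_force: 0.0
```

jog_arm:
  series:
    - [[0,0,0],[0,0,0]]
    - [[0,0,0],[0,0,0]]
    - [[0,0,0],[0,0,0]]
    - [[0,0,0],[0,0,0]]
    - [[0,0,0],[0,0,0]]
    - [[0,0,0],[0,0,0]]
    - [[0,0,0],[0,0,0]]
    - [[0,0,0],[0,0,0]]
  grip: 1
  newtons: 35

```text
time_s: 6.02
eef_pos: [0.5382, 0.21, 0.1781]
ee_rot: [-2.222, -2.22, 0.0]
contact_force: [-2.6, 0.5, 6.1]
gripper_width: 0.238
grasp_force: 34.6
```

jog_arm:
  series:
    - [[0.0071,0.0077,0],[0,0,0]]
    - [[0.0088,0.0056,0],[0,0,0]]
    - [[0.01,0.0031,0],[0,0,0]]
    - [[0.0104,0.0004,0],[0,0,0]]
    - [[0.0102,-0.0023,0],[0,0,0]]
    - [[0.0092,-0.0049,0],[0,0,0]]

```text
time_s: 6.52
eef_pos: [0.5933, 0.2201, 0.178]
ee_rot: [-2.22, -2.219, 0.003]
contact_force: [-5.4, 0.2, 7.2]
gripper_width: 0.238
grasp_force: 34.8
```

jog_arm:
  series:
    - [[0.0077,-0.0071,0],[0,0,0]]
    - [[0.0056,-0.0088,0],[0,0,0]]
    - [[0.0031,-0.01,0],[0,0,0]]
    - [[0.0004,-0.0104,0],[0,0,0]]
    - [[-0.0023,-0.0102,0],[0,0,0]]
    - [[-0.0049,-0.0092,0],[0,0,0]]
    - [[0,0,0],[0,0,0]]
    - [[0,0,0],[0,0,0]]

```text
time_s: 7.18
eef_pos: [0.6037, 0.1638, 0.178]
ee_rot: [-2.223, -2.22, -0.0]
contact_force: [-3.4, 0.7, 5.8]
gripper_width: 0.241
grasp_force: 34.7
```

jog_arm:
  series:
    - [[-0.0071,-0.0077,0],[0,0,0]]
    - [[-0.0088,-0.0056,0],[0,0,0]]
    - [[-0.01,-0.0031,0],[0,0,0]]
    - [[-0.0104,-0.0004,0],[0,0,0]]
    - [[-0.0102,0.0023,0],[0,0,0]]
    - [[-0.0092,0.0049,0],[0,0,0]]
    - [[-0.0077,0.0071,0],[0,0,0]]
    - [[-0.0056,0.0088,0],[0,0,0]]
    - [[-0.0031,0.01,0],[0,0,0]]
    - [[-0.0004,0.0104,0],[0,0,0]]
    - [[0.0023,0.0102,0],[0,0,0]]
    - [[0.0049,0.0092,0],[0,0,0]]

```text
time_s: 8.18
eef_pos: [0.5371, 0.2084, 0.178]
ee_rot: [2.22, 2.22, -0.008]
contact_force: [-3.6, -4.0, 7.9]
gripper_width: 0.238
grasp_force: 35.0
```

jog_arm:
  series:
    - [[0.0071,0.0077,0],[0,0,0]]
    - [[0.0088,0.0056,0],[0,0,0]]
    - [[0.01,0.0031,0],[0,0,0]]
    - [[0.0104,0.0004,0],[0,0,0]]
    - [[0.0102,-0.0023,0],[0,0,0]]
    - [[0.0092,-0.0049,0],[0,0,0]]
    - [[0.0077,-0.0071,0],[0,0,0]]
    - [[0.0056,-0.0088,0],[0,0,0]]
    - [[0.0031,-0.01,0],[0,0,0]]
    - [[0.0004,-0.0104,0],[0,0,0]]
    - [[-0.0023,-0.0102,0],[0,0,0]]
    - [[-0.0049,-0.0092,0],[0,0,0]]

```text
time_s: 9.18
eef_pos: [0.6047, 0.1653, 0.1781]
ee_rot: [-2.222, -2.219, -0.006]
contact_force: [-0.3, 6.4, 3.7]
gripper_width: 0.239
grasp_force: 34.7
```

jog_arm:
  series:
    - [[-0.0071,-0.0077,0],[0,0,0]]
    - [[-0.0088,-0.0056,0],[0,0,0]]
    - [[-0.01,-0.0031,0],[0,0,0]]
    - [[-0.0104,-0.0004,0],[0,0,0]]
    - [[-0.0102,0.0023,0],[0,0,0]]
    - [[-0.0092,0.0049,0],[0,0,0]]
    - [[-0.0077,0.0071,0],[0,0,0]]
    - [[-0.0056,0.0088,0],[0,0,0]]
    - [[0,0,0],[0,0,0]]

```text
time_s: 9.93
eef_pos: [0.5345, 0.1699, 0.178]
ee_rot: [2.219, 2.221, -0.001]
contact_force: [-0.6, -0.5, 6.4]
gripper_width: 0.241
grasp_force: 35.0
```

jog_arm:
  series:
    - [[-0.0031,0.01,0],[0,0,0]]
    - [[-0.0005,0.004,0],[0,0,0]]
    - [[0,0,0],[0,0,0]]
    - [[0,0,0],[0,0,0]]

```text
time_s: 10.27
eef_pos: [0.5309, 0.1835, 0.178]
ee_rot: [2.221, 2.221, -0.003]
contact_force: [-2.4, -1.3, 8.5]
gripper_width: 0.238
grasp_force: 35.1
```

jog_arm:
  series:
    - [[0,0.002,0],[0,0,0]]
    - [[0,0.002,0],[0,0,0]]
    - [[0,0,0],[0,0,0]]
    - [[0,0,0],[0,0,0]]

```text
time_s: 10.6
eef_pos: [0.5308, 0.1861, 0.178]
ee_rot: [2.22, 2.22, -0.006]
contact_force: [-2.6, -4.8, 8.2]
gripper_width: 0.236
grasp_force: 35.2
```

jog_arm:
  series:
    - [[0,0.002,0],[0,0,0]]
    - [[0,0.001,0],[0,0,0]]
    - [[0,0,0],[0,0,0]]
    - [[0,0,0],[0,0,0]]

```text
time_s: 10.93
eef_pos: [0.5308, 0.1864, 0.178]
ee_rot: [2.217, 2.218, -0.012]
contact_force: [-1.3, -10.6, 9.1]
gripper_width: 0.243
grasp_force: 35.3
```

jog_arm:
  series:
    - [[0,-0.003,0],[0,0,0]]
    - [[0,0,0],[0,0,0]]

```text
time_s: 11.1
eef_pos: [0.5308, 0.186, 0.178]
ee_rot: [2.221, 2.22, -0.005]
contact_force: [-2.4, -4.5, 8.5]
gripper_width: 0.24
grasp_force: 35.1
```

jog_arm:
  series:
    - [[0,0,0],[0,0,0]]
    - [[0,0,0],[0,0,0]]
    - [[0,0,0],[0,0,0]]
    - [[0,0,0],[0,0,0]]
    - [[0,0,0],[0,0,0]]
    - [[0,0,0],[0,0,0]]
    - [[0,0,0.02],[0,0,0]]
    - [[0,0,0.03],[0,0,0]]
    - [[0,0,0.025],[0,0,0]]
    - [[-0.013,-0.01,0],[0,0,0.026]]
    - [[0,0,0],[0,0,0]]
    - [[0,0,0],[0,0,0]]
  grip: 0

```text
time_s: 12.1
eef_pos: [0.518, 0.1779, 0.2522]
ee_rot: [-2.194, -2.248, -0.0]
contact_force: [-0.4, 0.8, 0.3]
gripper_width: 1.0
grasp_force: 0.0
```

```bash
python3 - <<'E'
from fit import *
s=bot.observe(); print(s['time_s'],s['eef_pos'])
f=grab('wrist','w3.png'); P=cloud(f); np.savez('w3.npz',P=P,**{k:f[k] for k in f})
for t in ['crank_grip','grip_head','lock_button','pointer','clip_ridge']:
    for d in bot.spot_in('wrist',t)[:2]:
        l,a,r,b=map(int,d['extent']); print(t,round(d['p'],2),[l,a,r,b],P[min(383,(a+b)//2),min(511,(l+r)//2)].round(3))
for n,z0,z1,y0,y1 in [('head',.133,.148,.05,.12),('chanwall',.118,.128,.23,.28),('ridge',.130,.142,.15,.24),('pointer',.129,.150,.25,.3)]:
    m=(P[...,2]>z0)&(P[...,2]<z1)&(P[...,0]>.48)&(P[...,0]<.532 if n!='head' else P[...,0]<.56)&(P[...,1]>y0)&(P[...,1]<y1)
    q=P[m]
    if len(q): print(n,len(q),q.min(0).round(4),q.max(0).round(4),np.median(q,0).round(4), [x.round(3) if not isinstance(x,float) else x for x in map(np.array,cv2.minAreaRect((q[:,:2]*1000).astype(np.float32)))])
a=cv2.imread('pics/w3.png'); cv2.imwrite('pics/w3c.png',cv2.resize(a[110:350,160:360],None,fx=2.5,fy=2.5,interpolation=2))
E
```

```text
12.1 [0.51795844 0.17792156 0.25223518]
crank_grip 0.8 [258, 173, 330, 216] [0.552 0.182 0.144]
grip_head 0.65 [258, 173, 330, 215] [0.552 0.182 0.144]
grip_head 0.55 [226, 214, 268, 296] [0.509 0.1   0.117]
lock_button 0.75 [227, 211, 245, 287] [0.497 0.104 0.111]
pointer 0.56 [229, 72, 267, 298] [0.509 0.181 0.118]
clip_ridge 0.51 [238, 184, 247, 194] [0.504 0.18  0.129]
head 793 [0.5005 0.07   0.133 ] [0.5324 0.1007 0.1431] [0.5177 0.0878 0.1408] [array([516.409,  85.355]), array([31.932, 30.697]), np.float64(0.459)]
chanwall 1243 [0.5004 0.23   0.118 ] [0.529  0.2799 0.1262] [0.5147 0.2582 0.1229] [array([514.896, 255.024]), array([28.148, 50.337]), np.float64(1.546)]
ridge 79 [0.5022 0.1514 0.13  ] [0.5319 0.2214 0.1419] [0.527  0.1931 0.1341] [array([517.058, 186.415]), array([69.979, 29.643]), np.float64(89.917)]
pointer 62 [0.507  0.273  0.1325] [0.5194 0.2756 0.1362] [0.5132 0.2743 0.1347] [array([513.158, 274.303]), array([12.391,  2.4  ]), np.float64(1.02)]
```

View pics/w3c.png

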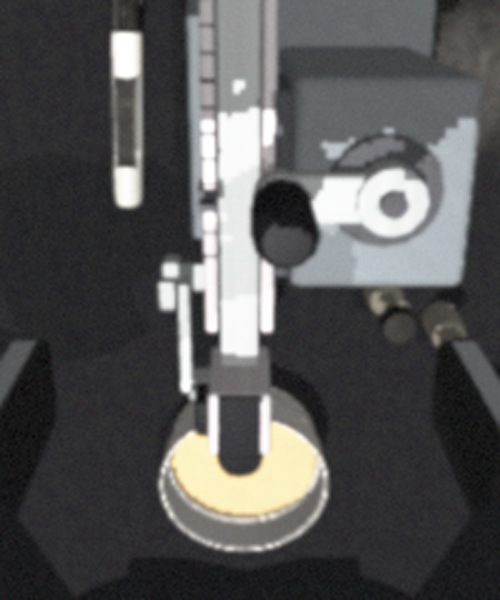

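```bash
python3 - <<'E'
from fit import *
d=np.load('w3.npz'); P=d['P']
m=(P[...,2]>.126)&(P[...,2]<.15)&(P[...,0]>.49)&(P[...,0]<.512)&(P[...,1]>.165)&(P[...,1]<.2); print('ridge',P[m].round(4).tolist())
for (x,y) in [(185,340),(185,300),(170,270),(165,295),(195,275),(203,375),(205,420),(195,385)]:
    u,v=int(160+x/2.5),int(110+y/2.5); print((x,y),P[v,u].round(3))
m=(P[...,0]>.46)&(P[...,0]<.5)&(P[...,2]>.03)&(P[...,1]>.02)&(P[...,1]<.2)
for y in np.arange(.02,.2,.01):
    k=m&(abs(P[...,1]-y)<.005)
    if k.any(): print(round(y,3),k.sum(),P[k].min(0).round(3),P[k].max(0).round(3))
E
```

```text
ridge [[0.5019, 0.1826, 0.1268], [0.5048, 0.1824, 0.1262], [0.5057, 0.1826, 0.1266], [0.5067, 0.1825, 0.1262], [0.5077, 0.1826, 0.1265], [0.5019, 0.1814, 0.1263], [0.5029, 0.1816, 0.1268], [0.5038, 0.1814, 0.1262], [0.5048, 0.1814, 0.1261], [0.5058, 0.1819, 0.1277], [0.5068, 0.1819, 0.1276], [0.502, 0.1808, 0.1277], [0.5029, 0.1807, 0.1272], [0.5038, 0.1806, 0.1268], [0.5058, 0.1805, 0.1265], [0.5067, 0.1804, 0.126], [0.5077, 0.1808, 0.1272], [0.502, 0.1799, 0.1281], [0.503, 0.18, 0.1281], [0.504, 0.1804, 0.1291], [0.5049, 0.1799, 0.1276], [0.5059, 0.1803, 0.1289], [0.5068, 0.1803, 0.1287], [0.5077, 0.1798, 0.1271], [0.501, 0.1785, 0.1269], [0.5022, 0.1802, 0.1318], [0.5031, 0.1801, 0.1314], [0.5041, 0.1801, 0.1314], [0.505, 0.1801, 0.1313], [0.506, 0.1799, 0.1306], [0.5069, 0.1802, 0.1315], [0.5078, 0.1796, 0.1295], [0.5024, 0.1802, 0.1348], [0.5034, 0.1803, 0.1349], [0.5043, 0.1801, 0.1343], [0.5052, 0.1805, 0.1354], [0.5061, 0.18, 0.134], [0.5071, 0.1801, 0.1341], [0.5078, 0.1785, 0.1292], [0.5025, 0.1797, 0.1362], [0.5034, 0.1793, 0.1349], [0.5043, 0.1791, 0.1344], [0.5053, 0.179
[... 580 characters left out ...]
, 275) [0.498 0.134 0.1  ]
(203, 375) [0.502 0.089 0.111]
(205, 420) [0.505 0.084 0.136]
(195, 385) [0.499 0.088 0.117]
0.08 8 [0.494 0.084 0.113] [0.498 0.085 0.121]
0.09 58 [0.493 0.085 0.105] [0.5   0.094 0.122]
0.1 33 [0.494 0.095 0.109] [0.497 0.105 0.115]
0.11 39 [0.492 0.105 0.106] [0.497 0.115 0.115]
0.12 40 [0.493 0.115 0.105] [0.496 0.125 0.115]
0.13 109 [0.485 0.125 0.098] [0.499 0.135 0.12 ]
0.14 125 [0.484 0.135 0.098] [0.499 0.145 0.119]
0.15 28 [0.486 0.145 0.106] [0.492 0.147 0.114]
0.16 37 [0.464 0.163 0.246] [0.477 0.165 0.305]
0.17 927 [0.46  0.165 0.243] [0.482 0.175 0.312]
0.18 1607 [0.46  0.175 0.244] [0.497 0.185 0.321]
0.19 5191 [0.46  0.185 0.246] [0.5   0.195 0.327]
```

jog_arm:
  series:
    - [[0,-0.031,0],[0,0,0]]
    - [[0.0005,-0.031,0],[0,0,0]]
    - [[0,-0.0302,0],[0,0,0]]
    - [[0,0,-0.03],[0,0,0]]
    - [[0,0,-0.03],[0,0,0]]
    - [[0,0,-0.025],[0,0,0]]
    - [[0,0,-0.02],[0,0,0]]
    - [[0,0,-0.01],[0,0,0]]
    - [[0,0,0],[0,0,0]]
    - [[0,0,0],[0,0,0]]

```text
time_s: 13.23
eef_pos: [0.5193, 0.0859, 0.1373]
ee_rot: [-2.193, -2.249, 0.0]
contact_force: [0.3, -0.0, 0.7]
gripper_width: 0.998
grasp_force: 0.0
```

```bash
python3 - <<'E'
from h import *
s=bot.observe(); print(s['eef_pos'])
f=grab('wrist','w4.png'); P=cloud(f)
m=(P[...,2]>.136)&(P[...,2]<.146)&(P[...,0]>.49)&(P[...,0]<.55)&(P[...,1]>.05)&(P[...,1]<.11); q=P[m]; print(len(q),q.min(0),q.max(0))
m=(P[...,0]>.48)&(P[...,0]<.503)&(P[...,2]>.08)&(P[...,2]<.135)&(P[...,1]<.13)&(P[...,1]>.06)
for y in np.arange(.06,.13,.006):
    k=m&(abs(P[...,1]-y)<.003)
    if k.any(): print(round(y,3),k.sum(),P[k].min(0).round(3),P[k].max(0).round(3))
a=cv2.imread('pics/w4.png'); cv2.imwrite('pics/w4c.png',cv2.resize(a[140:380,120:400],None,fx=2.5,fy=2.5,interpolation=2))
E
```

```text
[0.51929564 0.08588103 0.13729116]
2768 [0.50089254 0.06966396 0.1360013 ] [0.53231098 0.10077942 0.14346965]
0.078 6 [0.5   0.078 0.134] [0.502 0.081 0.135]
0.084 41 [0.493 0.081 0.113] [0.501 0.087 0.135]
0.09 214 [0.493 0.087 0.104] [0.503 0.093 0.135]
0.096 126 [0.493 0.093 0.104] [0.503 0.099 0.135]
0.102 86 [0.493 0.099 0.104] [0.497 0.105 0.115]
0.108 92 [0.493 0.105 0.104] [0.497 0.111 0.115]
0.114 88 [0.493 0.111 0.106] [0.497 0.117 0.115]
0.12 102 [0.492 0.117 0.102] [0.496 0.123 0.115]
0.126 174 [0.484 0.123 0.1  ] [0.501 0.129 0.12 ]
```

View pics/w4c.png

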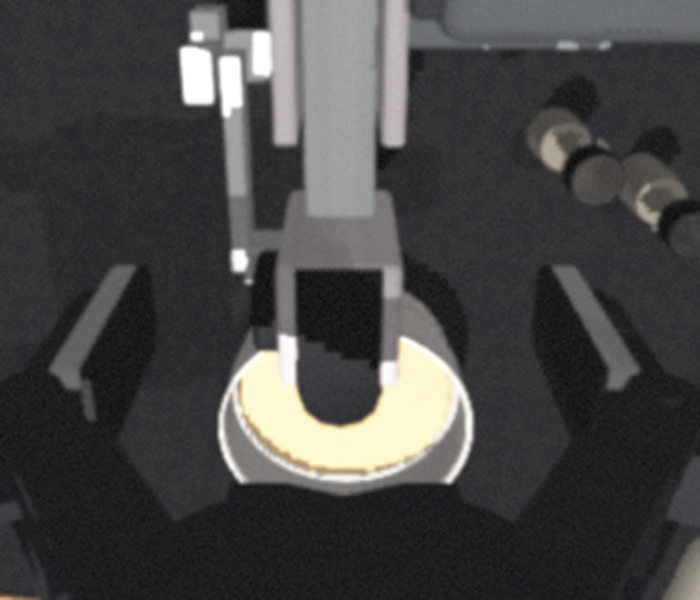

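The view shows the head at (340,230) with the black button at (262,300) on its left. The hook rod runs down to (238,265), its top at z of about 0.115, so I'll grip slightly higher to clear it.

jog_arm:
  series:
    - [[-0.0003,-0.002,0.0015],[0,0,0]]
    - [[0,0,0],[0,0,0]]
    - [[0,0,0],[0,0,0]]
    - [[0,0,0],[0,0,0]]
    - [[0,0,0],[0,0,0]]
    - [[0,0,0],[0,0,0]]
    - [[0,0,0],[0,0,0]]
    - [[0,0,0],[0,0,0]]
    - [[0,0,0],[0,0,0]]
    - [[0,0,0],[0,0,0]]
  grip: 1
  newtons: 50

```text
time_s: 14.12
eef_pos: [0.5183, 0.0837, 0.1396]
ee_rot: [2.193, 2.25, -0.0]
contact_force: [-2.3, -0.6, 4.8]
gripper_width: 0.29
grasp_force: 54.4
```

jog_arm:
  series:
    - [[0.0001,-0.004,0],[0,0,0]]
    - [[0.0002,-0.008,0],[0,0,0]]
    - [[0.0002,-0.008,0],[0,0,0]]
    - [[0.0003,-0.01,0],[0,0,0]]
    - [[0,0,0],[0,0,0]]
    - [[0,0,0],[0,0,0]]

```text
time_s: 14.62
eef_pos: [0.519, 0.054, 0.1395]
ee_rot: [-2.193, -2.248, -0.001]
contact_force: [-2.1, 3.4, 5.8]
gripper_width: 0.291
grasp_force: 54.6
```

jog_arm:
  series:
    - [[0.0003,-0.01,0],[0,0,0]]
    - [[0.0003,-0.01,0],[0,0,0]]
    - [[0.0003,-0.01,0],[0,0,0]]
    - [[0.0003,-0.01,0],[0,0,0]]
    - [[0.0003,-0.01,0],[0,0,0]]
    - [[0.0002,-0.008,0],[0,0,0]]
    - [[0.0001,-0.0045,0],[0,0,0]]
    - [[0.0001,-0.0028,0],[0,0,0]]
    - [[0,0,0],[0,0,0]]
    - [[0,0,0],[0,0,0]]
    - [[0,0,0],[0,0,0]]

```text
time_s: 15.53
eef_pos: [0.5207, -0.0107, 0.1393]
ee_rot: [-2.192, -2.247, -0.001]
contact_force: [-3.5, 3.8, 5.9]
gripper_width: 0.289
grasp_force: 54.5
```

```bash
python3 - <<'E'
from h import *
s=bot.observe(); print(s['time_s'],s['eef_pos'],s['gripper_width'])
f=grab('wrist','w5.png'); P=cloud(f)
for n,x0,x1 in [('ridge',.498,.5085),('ptr',.5095,.5205)]:
    m=(P[...,2]>.130)&(P[...,2]<.142)&(P[...,0]>x0)&(P[...,0]<x1)&(P[...,1]>.15)&(P[...,1]<.23); q=P[m]; print(n,len(q),q.min(0).round(4),q.max(0).round(4),np.median(q,0).round(4),np.percentile(q[:,1],[5,95]).round(4))
print(proj(f,[.51,.18,.135]))
u,v=proj(f,[.51,.18,.135])[0].astype(int)
a=cv2.imread('pics/w5.png'); cv2.imwrite('pics/w5c.png',cv2.resize(a[max(0,v-40):v+60,u-50:u+50],None,fx=6,fy=6,interpolation=2)[:600])
E
```

```text
15.5333 [ 0.52068894 -0.01065733  0.13933066] 0.2886590204516495Traceback (most recent call last):
  File "<stdin>", line 5, in <module>
    return umr_minimum(a, axis, None, out, keepdims, initial, where)
ValueError: zero-size array to reduction operation minimum which has no identity
```

```bash
python3 - <<'E'
from h import *
o=[]
for n in ['scene','top','wrist']:
    f=grab(n,n+'5.png'); P=cloud(f)
    p=proj(f,[[.505,.1788,.135],[.513,.1800,.135],[.513,.2743,.135]]); print(n,p.round(1).tolist())
    m=(P[...,2]>.127)&(P[...,2]<.142)&(P[...,0]>.495)&(P[...,0]<.525)&(P[...,1]>.15)&(P[...,1]<.29); print(P[m].round(4).tolist()[:40])
    u,v=p[1].astype(int)
    if n!='wrist': o.append(cv2.resize(cv2.imread(f'pics/{n}5.png')[v-25:v+25,u-25:u+25],(390,390),interpolation=cv2.INTER_NEAREST))
cv2.imwrite('pics/c5.png',np.hstack(o))
E
```

```text
scene [[224.9, 199.2], [228.0, 198.2], [211.6, 184.1]]
[[0.52, 0.1843, 0.1418], [0.5219, 0.1832, 0.1418], [0.5217, 0.1885, 0.1375], [0.5208, 0.181, 0.1405], [0.5225, 0.1794, 0.1407], [0.525, 0.1798, 0.1401], [0.5228, 0.1804, 0.1379], [0.5248, 0.1795, 0.1378], [0.5165, 0.1824, 0.1362], [0.5178, 0.18, 0.1368], [0.5198, 0.1792, 0.1367], [0.5083, 0.18, 0.1366], [0.5104, 0.1794, 0.1364], [0.5132, 0.1804, 0.1353], [0.5146, 0.1783, 0.1358], [0.5179, 0.1806, 0.1342], [0.5197, 0.1792, 0.1343], [0.5004, 0.178, 0.1368], [0.503, 0.1787, 0.1359], [0.5053, 0.1787, 0.1354], [0.5084, 0.1804, 0.1341], [0.5101, 0.1791, 0.1342], [0.513, 0.1804, 0.133], [0.5154, 0.1804, 0.1325], [0.5186, 0.1824, 0.131], [0.5197, 0.1796, 0.1318], [0.501, 0.1798, 0.1336], [0.503, 0.179, 0.1334], [0.5058, 0.1801, 0.1324], [0.5078, 0.1793, 0.1323], [0.5099, 0.1789, 0.1319], [0.5137, 0.1823, 0.1297], [0.5151, 0.1799, 0.1304], [0.5175, 0.1802, 0.1297], [0.5204, 0.1814, 0.1286], [0.5003, 0.1784, 0.1319], [0.5029, 0.179, 0.1311], [0.5045, 0.1773, 0.1314], [0.508, 0.1803, 0.1294], [0.51, 0.1794, 0.1293]]
top [[260.5, 204.5], [26
[... 416 characters left out ...]
.5032, 0.2609, 0.1273], [0.5033, 0.242, 0.1274], [0.5035, 0.2097, 0.1276], [0.5035, 0.207, 0.1284], [0.5036, 0.2044, 0.1282], [0.5036, 0.199, 0.1289], [0.5036, 0.1963, 0.1302], [0.5037, 0.1856, 0.1285], [0.5037, 0.1829, 0.1317], [0.5036, 0.1802, 0.1374], [0.5037, 0.1775, 0.1277], [0.5037, 0.1748, 0.1272], [0.5037, 0.1721, 0.1298], [0.5038, 0.1641, 0.1288], [0.5004, 0.2795, 0.129], [0.5005, 0.2581, 0.1274], [0.5006, 0.2473, 0.1287], [0.5007, 0.2393, 0.127], [0.5008, 0.2178, 0.1284], [0.5008, 0.2097, 0.1279], [0.5009, 0.2017, 0.1272], [0.5009, 0.199, 0.1284], [0.5009, 0.1936, 0.1279], [0.501, 0.1829, 0.1289], [0.501, 0.1802, 0.1345]]
wrist [[223.5, -216.0], [246.7, -219.7], [255.1, -190.0]]
[]
```

View pics/c5.png

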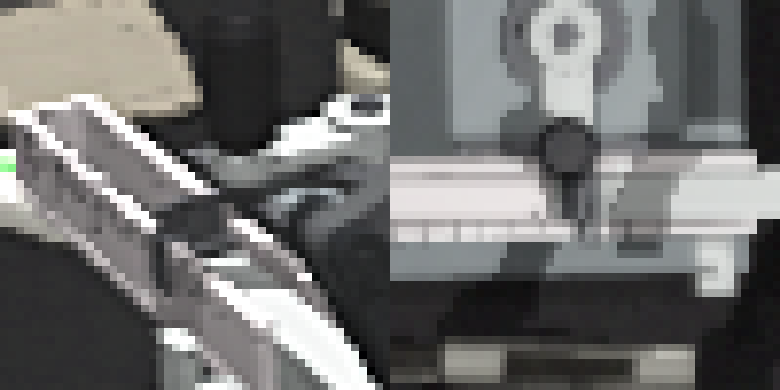

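In the scene crop, the pointer and the clip ridge form one line near (190,215). Depth puts both at y of about 0.179-0.180, so I'm handing in.

```bash
python3 -c "
from h import *
s=bot.observe(); print(s['time_s'],s['gripper_width'],s['grasp_force']); print(bot.finish_job())"
```

```text
15.7333 0.29206670146142877 54.522244334220886
the job is handed in; nothing more can be done
None
```

I handed the job in at 15.7 s: the arm is raised to its top stop and pulled out about 94 mm, with the pointer within about 1 mm of the clip by depth measurement, and the gripper still holding the head with the button squeezed in; no verdict came back.

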